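Face up the reel display

ROBOT

A 6-joint arm with a two-finger parallel gripper is mounted at the origin on the work surface. World frame = base frame: x ahead of the robot, y to its left, z up, the work surface at z = 0. Lengths are in m, angles in degrees, forces in N, time in s.
With the tool pointing down it reaches from about 0.35 to 0.8 m from the base axis. Payload 7.3 kg.
Tool frame: the origin (TCP) lies midway between the tips of the shut fingers; the grasp point (between the pads) lies 19 mm behind it; z points along the fingers, y is the line along which they close (so a half turn about z gives the same grasp; the last joint's range is limited). The gripper opens to 85 mm and grips with 20 to 120 N. Pads are 22 mm wide; open, the fingers measure 114 mm over their backs; the gripper's body (76 mm by 85 mm) begins 54 mm behind the grasp point. The pads swing forward as they close: fully open they stand 13 mm farther back than shut.
Start: joints at [61.708, 19.595, 87.324, -0, 73.075, -8.365], TCP at [0.179, 0.494, 0.231] pointing down, gripper open.
Joint ranges: [-145.02, 145.02], [-44.19, 115.74], [2.07, 154.8], [-57.11, 237.11], [16.16, 152.29], [-177.93, 177.93]. Speed limits (degrees/s): [147.25, 147.25, 180, 180, 180, 180].

INTERFACE

Orientations are given as [roll, pitch, yaw] about the fixed x, y, z axes, in that order (R = Rz(yaw) Ry(pitch) Rx(roll)).
In Python, from plant import manip gives the robot as it stands. The module is installed in compiled form; this text tells all that it offers.
- The arm moves only by the tool jog_arm, never from a script. Its argument "deltas" is a list of rows, each an object of numbers: "ax", "ay", "az": the turn, a rotation vector about the tool's x, y, z in rad; "x", "y", "z": the shift along the tool's x, y, z in cm; "grip": the finger opening in cm, from 0 to 8.54. In form: [{"ax": .., "ay": .., "az": .., "x": .., "y": .., "z": .., "grip": ..}, ...]. A call has 1 to 20 rows; each row is the pose to reach, as a shift and turn from the pose commanded when the call began, along the tool's axes at that moment; what a row does not reach only later rows make up. A row lasts 1/12 s, in which the tool goes at most 41.7 mm and 7.16 degrees, less where a joint would pass 70% of its speed; a pose out of reach is approached as far as the arm can. A call with a gripper value outside its range is refused whole. The fingers move at their own pace and stop on an object; the grip force is fixed at half the most. Time passes only in rows, so rows that repeat a pose let the fingers close. It gives the time, the measured TCP pose, the force, the opening and the grip force at its end, in the units of the state.
- manip.get_obs(): the state, without advancing time (a new reading comes with each control period).
- manip.camera(name): name is "side" or "top" or "wrist"; returns the picture (480x640x3 uint8, blue, green, red); there is no depth.
- manip.camera_params(name): a dict with "intrinsics" (3x3 intrinsics, pixels), "k1" (the pictures are not rectified: a ray, as slopes to the right and down, at radius r is drawn at 1 + k1 r^2 times it, then the intrinsics apply), "pose" (4x4, takes a point from camera to world coordinates). Camera axes: x right, y down, z forward; pixel columns grow to the right and rows downward; lengths in m; the calibration is good to about 2 mm. A picture is of the moment at which its call begins: read the wrist's pose just before it. camera_params takes no time and is no camera call; for the wrist camera it gives the pose at the moment of the call.
- manip.job_done(): hands the job in; it is judged then, once.
Trained networks look in the newest picture that a camera, given by its name, has taken for a name from the list of things; names that differ only in an ending like _2 or _b are one class to them, and where a whole thing is asked for, a point or a joint stands for the part that bears it (a point fixed in the world has none). Each returns a list of dicts, best first, with "conf" (0 to 1); they miss things now and then, are a little off and sometimes report something else, mostly with a low value. They report only what shows in the picture. A call takes as long as a camera call.
- manip.spot_in(camera, thing): "point" ([column, row] in pixels, amid what is visible of it).
- manip.mark_of(camera, thing): "point" ([column, row] in pixels: a listed point, or the origin of a listed thing).
The state is a dict: "time": time; "joint_pos": joint angles; "dq": joint speeds; "joint_torque": joint torques, N m; "eef_pos": TCP position; "orientation": TCP orientation; "wrist_force": force on the tool from outside, world axes, zero at the start; "wrist_torque": the same for the moment, N m; "finger_gap": finger opening in m; "grip_force": force on a finger pad.
Only numpy, scipy, OpenCV 4.12 (cv2) and the standard library are available. Lean on these libraries where they do the work, as an engineer would, in place of code of your own. Each camera call takes 0.05 s, during which the arm holds its last target. There are 200 camera calls.

TASK

On the counter's reel display, two of the four reels on wooden bases have been left standing back from the price-ticket rail. Push each of these two by its wooden base along the board until the base's front edge lies square and flat against the rail, centred behind its own price ticket (the nearest ticket that has no base standing at it). Only push the bases: do not touch the reels, do not lift or tip anything, and leave the two reels already in line and the other things on the counter where they are.

Things in the scene. Friction and masses are not known exactly. Their poses are not given: they have to be found in the camera images.
- board: white display board fixed on the counter, 270 (x) by 660 (y) by 12 mm thick; origin under its centre, x towards the customers, y along the rail, z up. A rigid aluminium rail runs along its front: inner face at x = +115 mm, 18 mm above the board's top; its sloped outer side carries four blank white price tickets 60 mm wide, their middles 150 mm apart. Yaw within 6 degrees.
- place1 (a point): point on the board's top (12 mm above the counter) at the foot of the rail's inner face, behind the middle of the leftmost ticket (seen from the robot); axes as the board's. A base in place has its origin 50 mm in -x from here, at y = 0. One of the two reels left back belongs here.
- place2 (a point): point on the board's top (12 mm above the counter) at the foot of the rail's inner face, behind the middle of the second ticket (seen from the robot); axes as the board's. A base in place has its origin 50 mm in -x from here, at y = 0. A reel already stands in line here.
- place3 (a point): point on the board's top (12 mm above the counter) at the foot of the rail's inner face, behind the middle of the third ticket (seen from the robot); axes as the board's. A base in place has its origin 50 mm in -x from here, at y = 0. One of the two reels left back belongs here.
- place4 (a point): point on the board's top (12 mm above the counter) at the foot of the rail's inner face, behind the middle of the rightmost ticket (seen from the robot); axes as the board's. A base in place has its origin 50 mm in -x from here, at y = 0. A reel already stands in line here.
- stand_round: left back: a loose hardwood base 100 (x) by 110 (y) by 18 mm high under a round brass-sided reel; 71 mm high in all, 0.3 to 0.6 kg, slides at 1.5 to 5 N. Starts 85 to 135 mm back from place1 or place3 (the nearer), up to 25 mm aside, turned up to 14 degrees. The reel keeps 20 mm in from the base's back edge, 5 mm in from its sides. Origin: centre of the base's underside; x forward to the rail, z up.
- stand_low: left back at the other of place1 and place3: a loose hardwood base 100 (x) by 110 (y) by 18 mm high under a black low-profile reel; 65 mm high in all, 0.25 to 0.55 kg; otherwise as stand_round. Origin: centre of the base's underside; x forward to the rail, z up.
- stand_narrow: already in line, leave alone: a loose hardwood base 100 (x) by 110 (y) by 18 mm high under a narrow dark steel reel, 69 mm high in all; about 2 mm from the rail at place2 or place4. Origin: centre of the base's underside; x forward to the rail, z up.
- stand_wide: already in line, leave alone: a loose hardwood base 100 (x) by 110 (y) by 18 mm high under a wide aluminium low-profile reel, 65 mm high in all; at the other of place2 and place4. Origin: centre of the base's underside; x forward to the rail, z up.
- reel_round: the reel screwed on stand_round, not to be touched; origin on the top of the base at the middle of the reel's foot
- reel_low: the reel screwed on stand_low, not to be touched; origin on the top of the base at the middle of the reel's foot
- reel_narrow: the reel screwed on stand_narrow, not to be touched; origin on the top of the base at the middle of the reel's foot
- reel_wide: the reel screwed on stand_wide, not to be touched; origin on the top of the base at the middle of the reel's foot
- filler_spool: white line spool lying flat on the counter left of the board, 68 mm across, 36 mm high; leave alone; origin under its centre
- oil: small clear oil bottle standing on the counter right of the board, 32 mm across, 85 mm high; leave alone; origin under its centre

How it is judged (in metres and radians):
At the end, for the whole second after the job is handed in: Each of the two bases stands flat on the board, at rest, with its centre no more than 6 mm short of where it touches the rail, square to the rail within 4 degrees and centred behind its ticket within 12 mm; the two reels in line, the spool and the bottle have moved no more than 12 mm ((((x of stand_round in the frame of place1 above -0.056 m and y of stand_round in the frame of place1 between -0.012 and 0.012 m and angle between the x axis of stand_round and the x axis of board, either way round below 0.07 rad) and (x of stand_low in the frame of place3 above -0.056 m and y of stand_low in the frame of place3 between -0.012 and 0.012 m and angle between the x axis of stand_low and the x axis of board, either way round below 0.07 rad)) or ((x of stand_round in the frame of place3 above -0.056 m and y of stand_round in the frame of place3 between -0.012 and 0.012 m and angle between the x axis of stand_round and the x axis of board, either way round below 0.07 rad) and (x of stand_low in the frame of place1 above -0.056 m and y of stand_low in the frame of place1 between -0.012 and 0.012 m and angle between the x axis of stand_low and the x axis of board, either way round below 0.07 rad))) and angle between each of stand_round, stand_low's own z axis and vertical below 0.05 rad and z of each of stand_round, stand_low in the frame of place1 below 0.004 m and linear speed of each of stand_round, stand_low below 0.01 m/s and distance of each of stand_narrow, stand_wide, filler_spool, oil from where it was at the start of the episode below 0.012 m).
It fails at once if a base is lifted more than 10 mm off the board (z of any of stand_round, stand_low, stand_narrow, stand_wide in the frame of place1 above 0.01 m).
It fails at once if a base is tipped more than 14 degrees (angle between any of stand_round, stand_low, stand_narrow, stand_wide's own z axis and vertical above 0.25 rad).
It fails at once if the robot touches a reel (contact force between any of the fingers, the arm and reel_round above 1 N or contact force between any of the fingers, the arm and reel_low above 1 N or contact force between any of the fingers, the arm and reel_narrow above 1 N or contact force between any of the fingers, the arm and reel_wide above 1 N).
It fails at once if a reel already in line, the spool or the oil bottle is moved more than 12 mm (distance of any of stand_narrow, stand_wide, filler_spool, oil from where it was at the start of the episode above 0.012 m).
It also fails if it takes over 72 s, if anything falls off the work surface, if the arm or the gripper's body presses on something with over 40 N, if the wrist force passes 120 N, or if a joint passes its speed limit or range.

## Working session

There is one attempt and no reset: what is moved stays moved. The work goes in short steps, Python scripts to look and compute and a tool call to move; the robot and the scene stay as the last step left them, time stands still between calls to the robot, and variables do not carry over. Pictures are saved under pics/ and viewed, at most 10 in all, crops included, and the job is handed in when it is done.

Besides the shell and the picture viewer there is one more tool, called after ">>>" as a command line: name --argument value ..., lists and objects as JSON in quotes. jog_arm: Moves the arm, as the interface text tells. Its arguments: {"type":"object","properties":{"deltas":{"type":"array"}},"required":["deltas"]}

```bash
mkdir -p pics; cat > h.py <<'E'
import numpy as np, cv2
from plant import manip
def px2w(cam,pt,z,P=None):
    P=P or manip.camera_params(cam); K=np.array(P["intrinsics"],float); T=np.array(P["pose"])
    d=np.array([(pt[0]-K[0,2])/K[0,0],(pt[1]-K[1,2])/K[1,1]]); u=d.copy()
    for _ in range(20): u=d/(1+P["k1"]*(u@u))
    r=T[:3,:3]@np.array([u[0],u[1],1]); return T[:3,3]+r*(z-T[2,3])/r[2]
def w2px(cam,p,P=None):
    P=P or manip.camera_params(cam); K=np.array(P["intrinsics"],float); T=np.array(P["pose"])
    c=T[:3,:3].T@(np.array(p)-T[:3,3]); u=c[:2]/c[2]; u=u*(1+P["k1"]*(u@u)); return K[0,0]*u[0]+K[0,2],K[1,1]*u[1]+K[1,2]
E
python3 - <<'E'
from h import *
o=manip.get_obs(); print({k:np.round(v,3).tolist() for k,v in o.items()})
for c in("top","side"):
    cv2.imwrite(f"pics/{c}0.png",manip.camera(c)); print(c,np.round(manip.camera_params(c)["pose"],3).tolist())
for n,z in [("place1",.012),("place2",.012),("place3",.012),("place4",.012),("stand_round",.012),("stand_low",.012),("stand_narrow",.012),("stand_wide",.012),("filler_spool",0),("oil",0),("board",0)]:
    for c in("top","side"):
        for m in manip.mark_of(c,n)[:2]: print(n,c,round(m["conf"],2),np.round(m["point"]),np.round(px2w(c,m["point"],z),4))
E
```

```text
{'time': 0.0, 'joint_pos': [61.707, 19.636, 87.377, 0.001, 73.076, -8.365], 'dq': [0.029, -0.104, -0.056, -0.018, -0.042, -0.035], 'joint_torque': [0.001, -43.368, -24.601, -0.0, 0.008, -0.0], 'eef_pos': [0.179, 0.493, 0.231], 'orientation': [-179.912, -0.014, 160.072], 'wrist_force': [0.545, 0.268, 0.16], 'wrist_torque': [-0.065, -0.036, 0.033], 'grip_force': 0.0, 'finger_gap': 0.086}
top [[0.087, -0.976, 0.199, 0.26], [-0.996, -0.085, 0.016, -0.005], [0.001, -0.199, -0.98, 1.595], [0.0, 0.0, 0.0, 1.0]]
side [[0.991, -0.051, 0.121, 0.45], [-0.129, -0.536, 0.834, -1.096], [0.022, -0.843, -0.538, 0.763], [0.0, 0.0, 0.0, 1.0]]
place1 top 0.94 [400. 206.] [ 0.6684 -0.215   0.012 ]
place1 top 0.92 [350. 196.] [ 0.6841 -0.0703  0.012 ]
place1 side 0.91 [356. 306.] [ 0.6662 -0.2121  0.012 ]
place1 side 0.87 [340. 208.] [0.7021 0.2241 0.012 ]
place2 top 0.94 [400. 206.] [ 0.6684 -0.215   0.012 ]
place2 top 0.92 [350. 196.] [ 0.6841 -0.0703  0.012 ]
place2 side 0.91 [356. 306.] [ 0.6662 -0.2121  0.012 ]
place2 side 0.87 [340. 208.] [0.7021 0.2241 0.012 ]
place3 top 0.94 [400. 206.] [ 0.6684 
[... 825 characters left out ...]
7. 230.] [0.6483 0.105  0.012 ]
stand_narrow side 0.62 [337. 296.] [ 0.6297 -0.1724  0.012 ]
stand_wide top 0.73 [395. 222.] [ 0.6208 -0.2039  0.012 ]
stand_wide top 0.71 [331. 253.] [ 0.5157 -0.0299  0.012 ]
stand_wide side 0.92 [337. 307.] [ 0.6232 -0.212   0.012 ]
stand_wide side 0.45 [328. 231.] [0.6497 0.1013 0.012 ]
filler_spool top 0.56 [148. 254.] [0.4692 0.4799 0.    ]
filler_spool side 0.57 [255. 180.] [0.4655 0.4485 0.    ]
filler_spool side 0.25 [290. 415.] [ 0.4978 -0.478   0.    ]
oil top 0.53 [288. 205.] [0.6465 0.1015 0.    ]
oil top 0.46 [487. 274.] [ 0.4968 -0.4684  0.    ]
oil side 0.9 [290. 414.] [ 0.4992 -0.4744  0.    ]
board side 0.81 [305. 255.] [0.5775 0.0105 0.    ]
```

View pics/top0.png

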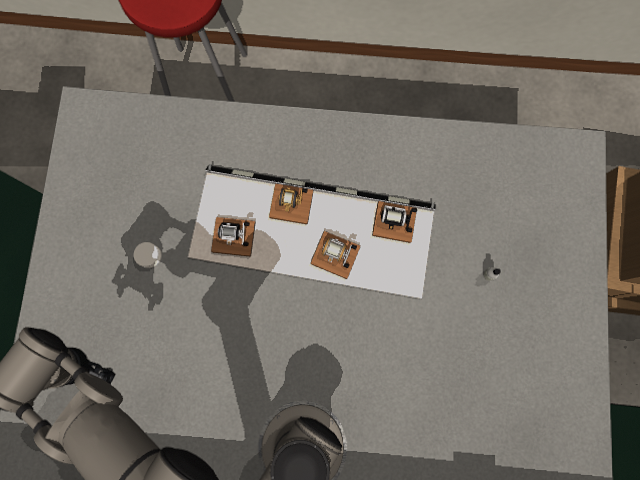

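View pics/side0.png

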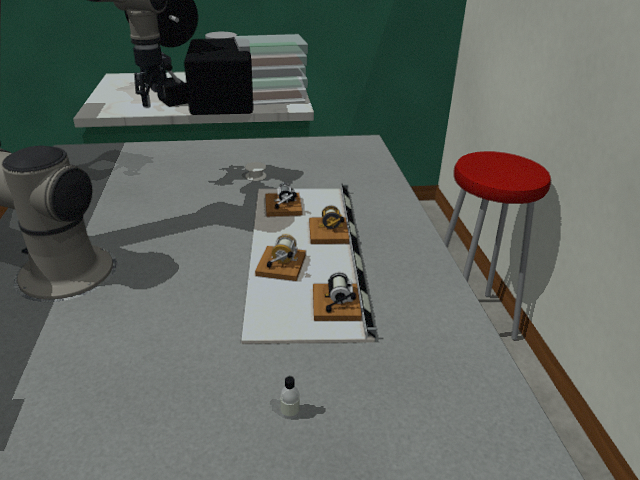

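The top view shows the low reel set back at place1 (pixel 232,236) and the round reel set back and turned at place3 (335,253). The narrow reel (290,202) and the wide reel (395,222) are in line. The side view agrees. Next I work out a wrist viewing pose.

```bash
cat >> h.py <<'E'
from scipy.spatial.transform import Rotation as Rn
def tool():
    o=manip.get_obs(); return Rn.from_euler("xyz",o["orientation"],degrees=True).as_matrix(),np.array(o["eef_pos"])
def delta(p,R,R0=None,p0=None):
    """row (cm, rad) from pose R0,p0 to p,R"""
    if R0 is None: R0,p0=tool()
    return np.round(R0.T@(np.array(p)-p0)*100,2),np.round(Rn.from_matrix(R0.T@R).as_rotvec(),3)
def ori(yaw,tilt=0):
    """tool y along board y for board yaw (deg); tilt leans body back towards robot"""
    return (Rn.from_euler("z",yaw,degrees=True)*Rn.from_euler("y",-tilt,degrees=True)*Rn.from_euler("xyz",[180,0,180],degrees=True)).as_matrix()
E
python3 - <<'E'
from h import *
R,p=tool(); T=np.array(manip.camera_params("wrist")["pose"])
print(np.round(R.T@(T[:3,3]-p),3), np.round(R.T@T[:3,:3],2).tolist(), np.array(manip.camera_params("wrist")["intrinsics"]).tolist())
print(ori(-4.4,20).round(2))
print(delta([.45,.1,.36],ori(-4.4)), delta([.42,0.0,.30],ori(-4.4)))
E
```

```text
[ 0.069 -0.001 -0.143] [[-0.0, -0.96, -0.27], [1.0, -0.0, -0.0], [0.0, -0.27, 0.96]] [[371.24877384102774, 0.0, 318.493651904131], [0.0, 371.24877384102774, 237.95961417129385], [0.0, 0.0, 1.0]]
[[-0.94  0.08  0.34]
 [ 0.07  1.   -0.03]
 [-0.34  0.   -0.94]]
(array([-38.9 , -27.76, -12.87]), array([ 0.   ,  0.   , -0.271])) (array([-39.49, -38.19,  -6.87]), array([ 0.   ,  0.   , -0.271]))
```

>>> jog_arm --deltas '[{"x":-38.9,"y":-27.8,"z":-12.9,"az":-0.271,"grip":5.5},{"x":-38.9,"y":-27.8,"z":-12.9,"az":-0.271,"grip":5.5},{"x":-38.9,"y":-27.8,"z":-12.9,"az":-0.271,"grip":5.5},{"x":-38.9,"y":-27.8,"z":-12.9,"az":-0.271,"grip":5.5},{"x":-38.9,"y":-27.8,"z":-12.9,"az":-0.271,"grip":5.5},{"x":-38.9,"y":-27.8,"z":-12.9,"az":-0.271,"grip":5.5},{"x":-38.9,"y":-27.8,"z":-12.9,"az":-0.271,"grip":5.5},{"x":-38.9,"y":-27.8,"z":-12.9,"az":-0.271,"grip":5.5},{"x":-38.9,"y":-27.8,"z":-12.9,"az":-0.271,"grip":5.5},{"x":-38.9,"y":-27.8,"z":-12.9,"az":-0.271,"grip":5.5},{"x":-38.9,"y":-27.8,"z":-12.9,"az":-0.271,"grip":5.5},{"x":-38.9,"y":-27.8,"z":-12.9,"az":-0.271,"grip":5.5},{"x":-38.9,"y":-27.8,"z":-12.9,"az":-0.271,"grip":5.5},{"x":-38.9,"y":-27.8,"z":-12.9,"az":-0.271,"grip":5.5},{"x":-38.9,"y":-27.8,"z":-12.9,"az":-0.271,"grip":5.5},{"x":-38.9,"y":-27.8,"z":-12.9,"az":-0.271,"grip":5.5},{"x":-38.9,"y":-27.8,"z":-12.9,"az":-0.271,"grip":5.5}]'

```text
validation failed for argument at $.de...
```

```bash
python3 - <<'E'
from h import *
print(tool()[1],manip.get_obs()["orientation"],manip.get_obs()["finger_gap"])
P=manip.camera_params("wrist"); im=manip.camera("wrist"); cv2.imwrite("pics/w1.png",im)
for n in ["place1","stand_round","stand_low","stand_narrow","stand_wide"]:
    for m in manip.mark_of("wrist",n)[:4]: print(n,round(m["conf"],2),np.round(m["point"]),np.round(px2w("wrist",m["point"],.012,P),4))
h=cv2.cvtColor(im,cv2.COLOR_BGR2HSV)
m=cv2.inRange(h,(5,90,60),(22,255,255)); m=cv2.morphologyEx(m,cv2.MORPH_CLOSE,np.ones((15,15)))
for c in cv2.findContours(m,0,2)[0]:
    if cv2.contourArea(c)>1500:
        b=cv2.boxPoints(cv2.minAreaRect(c)); print(cv2.contourArea(c),b.round(0).tolist(),np.array([px2w("wrist",q,.03,P)[:2] for q in b]).round(3).tolist())
E
```

```text
[0.17892268 0.49359882 0.23134316] [1.79992084e+02 7.99250889e-04 1.60072212e+02] 0.08561875371364482
```

View pics/w1.png

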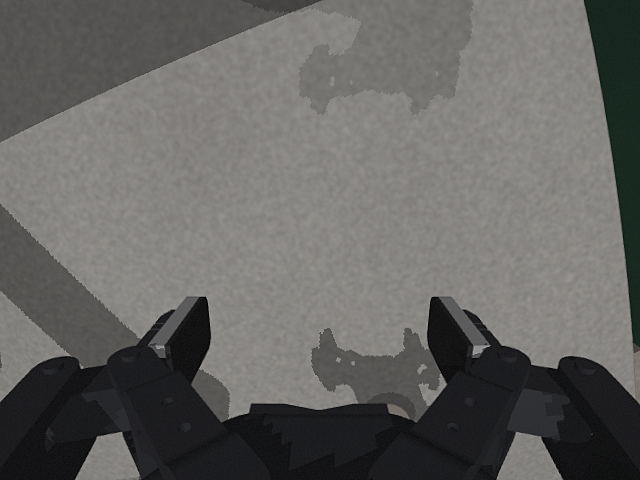

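The jog was refused, apparently because every key is required, so this picture is still from the start pose. The fingers hide the rows below about 300, so I will view from farther forward.

>>> jog_arm --deltas '[{"ax":0,"ay":0,"az":-0.271,"x":-51.1,"y":-23.3,"z":-12.9,"grip":5.5},{"ax":0,"ay":0,"az":-0.271,"x":-51.1,"y":-23.3,"z":-12.9,"grip":5.5},{"ax":0,"ay":0,"az":-0.271,"x":-51.1,"y":-23.3,"z":-12.9,"grip":5.5},{"ax":0,"ay":0,"az":-0.271,"x":-51.1,"y":-23.3,"z":-12.9,"grip":5.5},{"ax":0,"ay":0,"az":-0.271,"x":-51.1,"y":-23.3,"z":-12.9,"grip":5.5},{"ax":0,"ay":0,"az":-0.271,"x":-51.1,"y":-23.3,"z":-12.9,"grip":5.5},{"ax":0,"ay":0,"az":-0.271,"x":-51.1,"y":-23.3,"z":-12.9,"grip":5.5},{"ax":0,"ay":0,"az":-0.271,"x":-51.1,"y":-23.3,"z":-12.9,"grip":5.5},{"ax":0,"ay":0,"az":-0.271,"x":-51.1,"y":-23.3,"z":-12.9,"grip":5.5},{"ax":0,"ay":0,"az":-0.271,"x":-51.1,"y":-23.3,"z":-12.9,"grip":5.5},{"ax":0,"ay":0,"az":-0.271,"x":-51.1,"y":-23.3,"z":-12.9,"grip":5.5},{"ax":0,"ay":0,"az":-0.271,"x":-51.1,"y":-23.3,"z":-12.9,"grip":5.5},{"ax":0,"ay":0,"az":-0.271,"x":-51.1,"y":-23.3,"z":-12.9,"grip":5.5},{"ax":0,"ay":0,"az":-0.271,"x":-51.1,"y":-23.3,"z":-12.9,"grip":5.5},{"ax":0,"ay":0,"az":-0.271,"x":-51.1,"y":-23.3,"z":-12.9,"grip":5.5},{"ax":0,"ay":0,"az":-0.271,"x":-51.1,"y":-23.3,"z":-12.9,"grip":5.5},{"ax":0,"ay":0,"az":-0.271,"x":-51.1,"y":-23.3,"z":-12.9,"grip":5.5},{"ax":0,"ay":0,"az":-0.271,"x":-51.1,"y":-23.3,"z":-12.9,"grip":5.5}]'

```text
time: 3.0
eef_pos: [0.5791, 0.1014, 0.3602]
orientation: [180.0, -0.0, 175.7]
wrist_force: [-0.4, -0.3, 0.5]
finger_gap: 0.0551
grip_force: 0.0
```

```bash
cat > look.py <<'E'
from h import *
import sys
print(tool()[1].round(4),manip.get_obs()["orientation"],manip.get_obs()["time"])
P=manip.camera_params("wrist"); im=manip.camera("wrist"); cv2.imwrite(sys.argv[1],im)
for n in ["place1","stand_round","stand_low","stand_narrow","stand_wide"]:
    for m in manip.mark_of("wrist",n)[:4]: print(n,round(m["conf"],2),np.round(m["point"]),np.round(px2w("wrist",m["point"],.012,P),4))
h=cv2.cvtColor(im,cv2.COLOR_BGR2HSV)
m=cv2.inRange(h,(4,90,40),(24,255,255)); m=cv2.morphologyEx(m,cv2.MORPH_CLOSE,np.ones((15,15)))
for c in cv2.findContours(m,0,2)[0]:
    if cv2.contourArea(c)>1500:
        b=cv2.boxPoints(cv2.minAreaRect(c)); print(cv2.contourArea(c),b.round(0).tolist(),np.array([px2w("wrist",q,.03,P)[:2] for q in b]).round(3).tolist())
E
python3 look.py pics/w2.png
```

```text
[0.5791 0.1014 0.3602] [ 1.79978110e+02 -4.05177167e-02  1.75672935e+02] 3.0
place1 0.87 [316. 272.] [0.6976 0.0876 0.012 ]
place1 0.83 [109. 272.] [ 0.6755 -0.2127  0.012 ]
place1 0.77 [211. 269.] [ 0.6819 -0.0615  0.012 ]
place1 0.74 [419. 272.] [0.7085 0.2334 0.012 ]
stand_round 0.64 [203. 147.] [ 0.5128 -0.0465  0.012 ]
stand_round 0.33 [588.  85.] [0.4684 0.4594 0.012 ]
stand_low 0.68 [205. 146.] [ 0.5128 -0.0429  0.012 ]
stand_low 0.65 [427. 149.] [0.5382 0.2443 0.012 ]
stand_narrow 0.62 [316. 235.] [0.6431 0.0913 0.012 ]
stand_wide 0.88 [102. 234.] [ 0.6187 -0.2089  0.012 ]
5907.5 [[273.0, 202.0], [357.0, 202.0], [357.0, 276.0], [273.0, 276.0]] [[0.59, 0.04], [0.598, 0.148], [0.7, 0.143], [0.691, 0.029]]
3534.5 [[56.0, 199.0], [145.0, 199.0], [145.0, 272.0], [56.0, 272.0]] [[0.561, -0.252], [0.572, -0.128], [0.673, -0.148], [0.664, -0.28]]
6801.0 [[384.0, 107.0], [472.0, 107.0], [472.0, 189.0], [384.0, 189.0]] [[0.483, 0.187], [0.49, 0.296], [0.592, 0.298], [0.584, 0.183]]
6856.0 [[144.0, 173.0], [161.0, 96.0], [252.0, 116.0], [235.0, 194.0]] [[0.539, -0.122], [0.447, -0.083], [0.481, 0.026], [0.575, -0.008]]
```

View pics/w2.png

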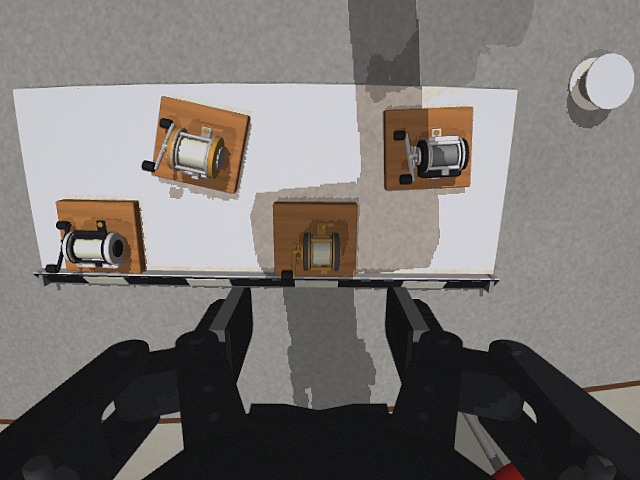

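The wrist view shows all four tickets (column/row 109,272; 211,269; 316,272; 419,272). It shows the turned round base (corners 161,96; 252,116; 235,194; 144,173) and the almost square low base (384–472, 107–189). I will push the round one first, using two fingers spread against the back edge and the tool tilted back 20°.

```bash
cat >> h.py <<'E'
BY=-4.2; PM=np.array([.6909,.0117]); 
def w2b(v): # world xy -> frame of ticket-row middle at rail, board axes
    a=np.radians(BY); R=np.array([[np.cos(a),-np.sin(a)],[np.sin(a),np.cos(a)]]); return R.T@(np.array(v)-PM)
def tcp(cx,cy,yaw,gap,z=.0145,off=.0587):
    a=np.radians(yaw); d=off+gap; return [cx-d*np.cos(a),cy-d*np.sin(a),z]
def base_from_rail(xb,yb): # board coords (rel. ticket-row middle) -> world
    a=np.radians(BY); R=np.array([[np.cos(a),-np.sin(a)],[np.sin(a),np.cos(a)]]); return R@np.array([xb,yb])+PM
E
python3 - <<'E'
from h import *
c=(.5105,-.048)
print("round b",w2b(c)-[0,-.075],"low b",w2b((.537,.243))-[0,.225])
hi=tcp(*c,-17.3,.03,.15); print(hi,delta(hi,ori(-17.3,20)))
lo=tcp(*c,-17.3,.03); R=ori(-17.3,20); print("down",delta(lo,R,R,np.array(hi)))
E
```

```text
round b [-0.17554321  0.00224815] low b [-0.17042669 -0.00559252]
[np.float64(0.42581271708410184), np.float64(-0.021622848669300383), 0.15] (array([ 14.4 , -13.4 ,  21.05]), array([ 0.04 , -0.347,  0.224]))
down (array([ 4.63, -0.  , 12.73]), array([0., 0., 0.]))
```

>>> jog_arm --deltas '[{"ax":0.04,"ay":-0.347,"az":0.224,"x":14.4,"y":-13.4,"z":21.0,"grip":5.5},{"ax":0.04,"ay":-0.347,"az":0.224,"x":14.4,"y":-13.4,"z":21.0,"grip":5.5},{"ax":0.04,"ay":-0.347,"az":0.224,"x":14.4,"y":-13.4,"z":21.0,"grip":5.5},{"ax":0.04,"ay":-0.347,"az":0.224,"x":14.4,"y":-13.4,"z":21.0,"grip":5.5},{"ax":0.04,"ay":-0.347,"az":0.224,"x":14.4,"y":-13.4,"z":21.0,"grip":5.5},{"ax":0.04,"ay":-0.347,"az":0.224,"x":14.4,"y":-13.4,"z":21.0,"grip":5.5},{"ax":0.04,"ay":-0.347,"az":0.224,"x":14.4,"y":-13.4,"z":21.0,"grip":5.5},{"ax":0.04,"ay":-0.347,"az":0.224,"x":14.4,"y":-13.4,"z":21.0,"grip":5.5},{"ax":0.04,"ay":-0.347,"az":0.224,"x":14.4,"y":-13.4,"z":21.0,"grip":5.5}]'

```text
time: 4.05
eef_pos: [0.4199, -0.0224, 0.146]
orientation: [-179.9, 19.4, 162.6]
wrist_force: [-0.9, 0.5, -0.8]
finger_gap: 0.0549
grip_force: 0.0
```

>>> jog_arm --deltas '[{"ax":0,"ay":0,"az":0,"x":3.0,"y":0,"z":8.0,"grip":5.5},{"ax":0,"ay":0,"az":0,"x":3.0,"y":0,"z":8.0,"grip":5.5},{"ax":0,"ay":0,"az":0,"x":3.0,"y":0,"z":8.0,"grip":5.5},{"ax":0,"ay":0,"az":0,"x":4.5,"y":0,"z":12.4,"grip":5.5},{"ax":0,"ay":0,"az":0,"x":4.5,"y":0,"z":12.4,"grip":5.5},{"ax":0,"ay":0,"az":0,"x":4.5,"y":0,"z":12.4,"grip":5.5},{"ax":0,"ay":0,"az":0,"x":4.5,"y":0,"z":12.4,"grip":5.5}]'

```text
time: 4.63
eef_pos: [0.4409, -0.0184, 0.0554]
orientation: [-179.2, 17.4, 162.7]
wrist_force: [-0.0, 0.1, -0.7]
finger_gap: 0.0546
grip_force: 0.0
```

```bash
python3 - <<'E'
from h import *
P=manip.camera_params("wrist"); w=manip.camera("wrist"); s=manip.camera("side")
cv2.imwrite("pics/c3.png",np.hstack([cv2.resize(w[:,:],(400,300)),cv2.resize(s[200:320,200:360],(400,300),interpolation=cv2.INTER_CUBIC)]))
R,p=tool(); print(p,manip.get_obs()["orientation"],manip.get_obs()["wrist_force"],delta(tcp(.5105,-.048,-17.3,.03),ori(-17.3,20)))
E
```

```text
[ 0.4400874  -0.01850568  0.05541085] [-179.15684356   17.40639899  162.63548677] [-0.18853983  0.84771753 -0.19201699] (array([ 2.44, -0.67,  3.53]), array([-0.015, -0.045, -0.001]))
```

View pics/c3.png

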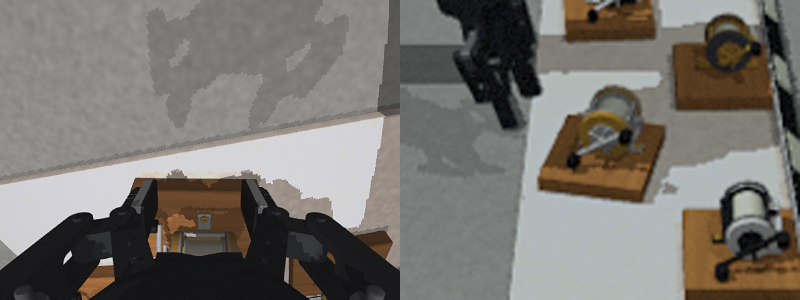

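```bash
python3 - <<'E'
from h import *
o=manip.get_obs(); print(np.round(o["joint_pos"],1),np.round(o["dq"],1))
E
```

```text
[-10.3  20.3 126.6 -10.6  16.2 -73. ] [-0.2 -0.3  0.4 -0.1 -0.1  0.2]
```

The left half (wrist) shows the spread fingers behind the round base. The right half (side) shows the fingertips still above the board, behind it. Joint 5 is at its limit, so I reduce the tilt to 10° and use a narrower opening.

>>> jog_arm --deltas '[{"ax":0,"ay":0.175,"az":0,"x":0,"y":0,"z":-1.0,"grip":3.0},{"ax":0,"ay":0.175,"az":0,"x":0,"y":0,"z":-1.0,"grip":3.0},{"ax":0,"ay":0.175,"az":0,"x":0,"y":0,"z":-1.0,"grip":3.0},{"ax":0,"ay":0.175,"az":0,"x":0,"y":0,"z":-1.0,"grip":3.0}]'

```text
time: 5.07
eef_pos: [0.4376, -0.018, 0.0646]
orientation: [-179.2, 7.5, 162.4]
wrist_force: [-0.2, -0.2, -0.5]
finger_gap: 0.03
grip_force: 0.0
```

```bash
python3 - <<'E'
from h import *
o=manip.get_obs(); print(np.round(o["joint_pos"],1),o["eef_pos"],o["orientation"])
t=tcp(.5105,-.048,-17.3,.018,.016,.0605); print(t,delta(t,ori(-17.3,10)))
E
```

```text
[-11.2  21.2 118.6  -3.   33.  -81.1] [ 0.43757577 -0.01796591  0.06456275] [-179.16949444    7.47734849  162.42963618]
[np.float64(0.43555127723903037), np.float64(-0.0246560723848938), 0.016] (array([ 0.62, -0.63,  4.83]), array([-0.015, -0.044, -0.004]))
```

>>> jog_arm --deltas '[{"ax":-0.015,"ay":-0.044,"az":0,"x":0.6,"y":-0.6,"z":3.0,"grip":3.0},{"ax":-0.015,"ay":-0.044,"az":0,"x":0.6,"y":-0.6,"z":4.8,"grip":3.0},{"ax":-0.015,"ay":-0.044,"az":0,"x":0.6,"y":-0.6,"z":4.8,"grip":3.0},{"ax":-0.015,"ay":-0.044,"az":0,"x":0.6,"y":-0.6,"z":4.8,"grip":3.0},{"ax":-0.015,"ay":-0.044,"az":0,"x":0.6,"y":-0.6,"z":4.8,"grip":3.0}]'

```text
time: 5.48
eef_pos: [0.435, -0.0239, 0.0162]
orientation: [180.0, 9.8, 162.5]
wrist_force: [-0.9, -0.4, -0.2]
finger_gap: 0.0299
grip_force: 0.0
```

```bash
cat > path.py <<'E'
from h import *
def path(c0,yaw0,g0,cend,tilt,n,off=.0605,z=.016,slot=0):
    """rows (cm, rad) carrying the base from c0,yaw0 to cend,BY, first closing g0"""
    R0,p0=tool(); out=[]
    for s in np.linspace(0,1,n):
        e=min(1,s/.8); yaw=yaw0+(BY-yaw0)*e; c=np.array(c0)+(np.array(cend)-np.array(c0))*s
        d,r=delta(tcp(*c,yaw,0,z,off),ori(yaw,tilt),R0,p0); out.append((d.round(2).tolist(),r.round(3).tolist()))
    return out
E
python3 - <<'E'
from path import *
o=manip.get_obs(); print(np.round(o["joint_pos"],1),o["eef_pos"],o["orientation"])
print("target",base_from_rail(-.05,-.075))
for r in path((.5105,-.048),-17.3,0,base_from_rail(-.055,-.075),10,9): print(r)
E
```

```text
[-12.7  26.4 123.3  -2.3  20.5 -83. ] [ 0.43495145 -0.02389812  0.01617462] [179.98532166   9.82175773 162.49622603]
target [ 0.63554141 -0.05943668]
([-1.85, -0.05, 0.34], [-0.0, -0.003, -0.004])
([-3.31, 0.06, 0.59], [-0.007, -0.003, -0.039])
([-4.77, 0.16, 0.84], [-0.013, -0.003, -0.074])
([-6.24, 0.26, 1.1], [-0.019, -0.003, -0.109])
([-7.72, 0.37, 1.35], [-0.025, -0.003, -0.144])
([-9.2, 0.47, 1.61], [-0.031, -0.003, -0.179])
([-10.7, 0.58, 1.87], [-0.037, -0.003, -0.215])
([-12.17, 0.82, 2.12], [-0.04, -0.003, -0.229])
([-13.62, 1.14, 2.38], [-0.04, -0.003, -0.229])
```

>>> jog_arm --deltas '[{"ax":0,"ay":0,"az":0,"x":-0.9,"y":0,"z":0.17,"grip":3.0},{"ax":0,"ay":0,"az":-0.004,"x":-1.5,"y":0,"z":0.28,"grip":3.0},{"ax":0,"ay":0,"az":-0.004,"x":-1.9,"y":0,"z":0.34,"grip":3.0},{"ax":-0.003,"ay":0,"az":-0.02,"x":-2.6,"y":0,"z":0.47,"grip":3.0},{"ax":-0.007,"ay":0,"az":-0.039,"x":-3.3,"y":0.05,"z":0.59,"grip":3.0},{"ax":-0.01,"ay":0,"az":-0.057,"x":-4.0,"y":0.1,"z":0.71,"grip":3.0},{"ax":-0.013,"ay":0,"az":-0.074,"x":-4.8,"y":0.15,"z":0.84,"grip":3.0},{"ax":-0.016,"ay":0,"az":-0.092,"x":-5.5,"y":0.2,"z":0.97,"grip":3.0},{"ax":-0.019,"ay":0,"az":-0.109,"x":-6.2,"y":0.25,"z":1.1,"grip":3.0},{"ax":-0.022,"ay":0,"az":-0.127,"x":-7.0,"y":0.3,"z":1.23,"grip":3.0},{"ax":-0.025,"ay":0,"az":-0.144,"x":-7.7,"y":0.35,"z":1.35,"grip":3.0},{"ax":-0.028,"ay":0,"az":-0.162,"x":-8.5,"y":0.4,"z":1.48,"grip":3.0},{"ax":-0.031,"ay":0,"az":-0.179,"x":-9.2,"y":0.45,"z":1.61,"grip":3.0},{"ax":-0.031,"ay":0,"az":-0.179,"x":-9.2,"y":0.45,"z":1.61,"grip":3.0},{"ax":-0.031,"ay":0,"az":-0.179,"x":-9.2,"y":0.45,"z":1.61,"grip":3.0}]'

```text
time: 6.73
eef_pos: [0.5261, -0.0481, 0.0154]
orientation: [180.0, 9.8, 172.9]
wrist_force: [-0.2, -0.2, 0.1]
finger_gap: 0.0301
grip_force: 0.0
```

```bash
python3 - <<'E'
from path import *
P=manip.camera_params("wrist"); w=manip.camera("wrist"); t=manip.camera("top")
cv2.imwrite("pics/c4.png",np.hstack([cv2.resize(w,(400,300)),cv2.resize(t[160:310,200:400],(400,300),interpolation=cv2.INTER_CUBIC)]))
o=manip.get_obs(); print(np.round(o["joint_pos"],1),o["eef_pos"],o["orientation"],o["wrist_force"])
for m in manip.mark_of("top","stand_round")[:2]+manip.spot_in("top","stand_round")[:1]: print(m["conf"],px2w("top",m["point"],.012))
E
```

```text
[-14.3  32.2 109.6   2.6  28.5 -99.3] [ 0.52543048 -0.0478052   0.01531008] [179.97144292   9.79347873 172.87116624] [-0.34891347  0.10951801  0.73827974]
0.74 [ 0.57861281 -0.04881787  0.012     ]
0.6 [ 0.63996528 -0.19370429  0.012     ]
0.19 [0.5419724  0.24588506 0.012     ]
```

View pics/c4.png

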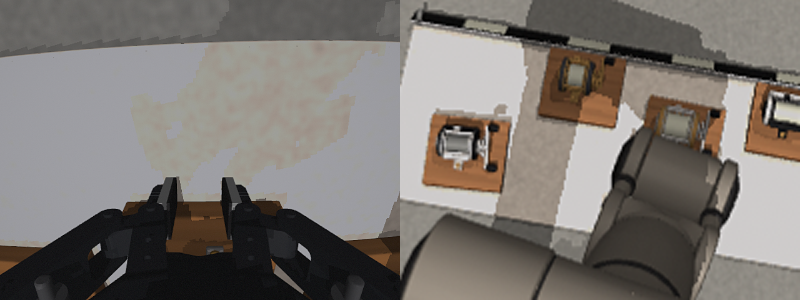

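The wrist half shows the base's back edge (columns about 125–280 of the half-size crop) centred on the fingers and parallel to them. The top half shows it advancing between its neighbours.

```bash
python3 - <<'E'
from path import *
R,p=tool(); a=np.radians(-7.1); c=p[:2]+.0605*np.array([np.cos(a),np.sin(a)]); print(w2b(c)+[0,.075])
for r in path(c,-7.1,0,base_from_rail(-.050,-.075),10,6): print(r)
E
```

```text
[-0.10050415  0.00054864]
([-0.01, 0.0, -0.07], [0.0, -0.004, -0.0])
([-1.01, -0.04, 0.1], [-0.002, -0.004, -0.013])
([-2.0, -0.07, 0.27], [-0.004, -0.004, -0.025])
([-3.0, -0.11, 0.45], [-0.006, -0.004, -0.038])
([-4.0, -0.14, 0.62], [-0.008, -0.004, -0.05])
([-4.99, -0.1, 0.79], [-0.008, -0.004, -0.05])
```

>>> jog_arm --deltas '[{"ax":0,"ay":0,"az":-0.006,"x":-0.5,"y":-0.02,"z":0.05,"grip":3.0},{"ax":-0.002,"ay":0,"az":-0.013,"x":-1.0,"y":-0.04,"z":0.14,"grip":3.0},{"ax":-0.003,"ay":0,"az":-0.019,"x":-1.5,"y":-0.06,"z":0.2,"grip":3.0},{"ax":-0.004,"ay":0,"az":-0.025,"x":-2.0,"y":-0.07,"z":0.3,"grip":3.0},{"ax":-0.005,"ay":0,"az":-0.032,"x":-2.5,"y":-0.09,"z":0.38,"grip":3.0},{"ax":-0.006,"ay":0,"az":-0.038,"x":-3.0,"y":-0.11,"z":0.47,"grip":3.0},{"ax":-0.007,"ay":0,"az":-0.045,"x":-3.5,"y":-0.13,"z":0.55,"grip":3.0},{"ax":-0.008,"ay":0,"az":-0.05,"x":-4.0,"y":-0.14,"z":0.63,"grip":3.0},{"ax":-0.008,"ay":0,"az":-0.05,"x":-4.2,"y":-0.14,"z":0.67,"grip":3.0},{"ax":-0.008,"ay":0,"az":-0.05,"x":-4.4,"y":-0.13,"z":0.7,"grip":3.0},{"ax":-0.008,"ay":0,"az":-0.05,"x":-4.6,"y":-0.12,"z":0.73,"grip":3.0}]'

```text
time: 7.85
eef_pos: [0.5711, -0.0547, 0.0158]
orientation: [180.0, 9.7, 175.8]
wrist_force: [-3.2, -0.9, -0.6]
finger_gap: 0.0299
grip_force: 1.4
```

>>> jog_arm --deltas '[{"ax":0,"ay":0,"az":0,"x":-0.1,"y":0,"z":0.02,"grip":3.0},{"ax":0,"ay":0,"az":0,"x":-0.2,"y":0,"z":0.03,"grip":3.0},{"ax":0,"ay":0,"az":0,"x":-0.3,"y":0,"z":0.05,"grip":3.0},{"ax":0,"ay":0,"az":0,"x":-0.4,"y":0,"z":0.07,"grip":3.0},{"ax":0,"ay":0,"az":0,"x":-0.4,"y":0,"z":0.07,"grip":3.0}]'

```text
time: 8.27
eef_pos: [0.5743, -0.0548, 0.0157]
orientation: [180.0, 9.6, 175.8]
wrist_force: [-6.1, -0.7, 3.8]
finger_gap: 0.0301
grip_force: 3.3
```

>>> jog_arm --deltas '[{"ax":0,"ay":0,"az":0,"x":-0.1,"y":0,"z":0.02,"grip":3.0},{"ax":0,"ay":0,"az":0,"x":-0.2,"y":0,"z":0.03,"grip":3.0},{"ax":0,"ay":0,"az":0,"x":-0.3,"y":0,"z":0.05,"grip":3.0},{"ax":0,"ay":0,"az":0,"x":-0.3,"y":0,"z":0.05,"grip":3.0}]'

```text
time: 8.6
eef_pos: [0.5746, -0.0546, 0.0153]
orientation: [179.9, 9.3, 175.8]
wrist_force: [-15.9, -0.4, 12.1]
finger_gap: 0.0299
grip_force: 8.2
```

Force jumped to 16 N with no travel, so the round base is seated. I back off, rise and go behind the low base.

```bash
python3 - <<'E'
from path import *
R0,p0=tool()
c=(.537,.243); R=ori(-4.2,10)
up=np.array([.50,-.05,.15]); hi=np.array(tcp(*c,-4.2,.022,.13,.0605)); lo=np.array(tcp(*c,-4.2,.022,.016,.0605))
print(delta(up,R,R0,p0),delta(hi,R,R0,p0),hi,delta(lo,R,R,hi))
E
```

```text
(array([  5.2 ,  -0.07, -14.5 ]), array([ 0.001, -0.012,  0.   ])) (array([ 12.13,  29.42, -13.58]), array([ 0.001, -0.012,  0.   ])) [0.45472156 0.24904215 0.13      ] (array([ 1.98, -0.  , 11.23]), array([0., 0., 0.]))
```

>>> jog_arm --deltas '[{"ax":0,"ay":0,"az":0,"x":1.0,"y":0,"z":-0.17,"grip":3.0},{"ax":0,"ay":0,"az":0,"x":3.5,"y":0,"z":-0.6,"grip":3.0},{"ax":0,"ay":0,"az":0,"x":6.5,"y":0,"z":-2.0,"grip":3.0},{"ax":0,"ay":0,"az":0,"x":6.5,"y":0,"z":-6.0,"grip":3.0},{"ax":0,"ay":0,"az":0,"x":6.5,"y":0,"z":-10.0,"grip":3.0},{"ax":0,"ay":0,"az":0,"x":6.5,"y":0,"z":-13.6,"grip":3.0},{"ax":0,"ay":-0.012,"az":0,"x":12.1,"y":29.4,"z":-13.6,"grip":3.0},{"ax":0,"ay":-0.012,"az":0,"x":12.1,"y":29.4,"z":-13.6,"grip":3.0},{"ax":0,"ay":-0.012,"az":0,"x":12.1,"y":29.4,"z":-13.6,"grip":3.0},{"ax":0,"ay":-0.012,"az":0,"x":12.1,"y":29.4,"z":-13.6,"grip":3.0},{"ax":0,"ay":-0.012,"az":0,"x":12.1,"y":29.4,"z":-13.6,"grip":3.0},{"ax":0,"ay":-0.012,"az":0,"x":12.1,"y":29.4,"z":-13.6,"grip":3.0},{"ax":0,"ay":-0.012,"az":0,"x":12.1,"y":29.4,"z":-13.6,"grip":3.0},{"ax":0,"ay":-0.012,"az":0,"x":12.1,"y":29.4,"z":-13.6,"grip":3.0},{"ax":0,"ay":-0.012,"az":0,"x":12.1,"y":29.4,"z":-13.6,"grip":3.0},{"ax":0,"ay":-0.012,"az":0,"x":12.1,"y":29.4,"z":-13.6,"grip":3.0}]'

```text
time: 9.93
eef_pos: [0.4582, 0.2487, 0.1295]
orientation: [180.0, 10.5, 175.9]
wrist_force: [0.4, -1.0, -0.1]
finger_gap: 0.0301
grip_force: 0.0
```

```bash
python3 - <<'E'
from path import *
P=manip.camera_params("wrist"); w=manip.camera("wrist"); t=manip.camera("top")
cv2.imwrite("pics/c5.png",np.hstack([cv2.resize(w,(400,300)),cv2.resize(t[160:310,200:400],(400,300),interpolation=cv2.INTER_CUBIC)]))
R0,p0=tool();print(p0,manip.get_obs()["orientation"]); print(delta(tcp(.537,.243,-4.2,.022,.016,.0605),ori(-4.2,10)))
for n in("stand_low","stand_round"):
  for m in manip.mark_of("top",n)[:1]: print(n,m["conf"],px2w("top",m["point"],.012))
# low-base back corners seen by wrist
E
```

```text
[0.45845531 0.24726746 0.12947283] [-179.99769661   10.46693229  175.7202004 ]
(array([ 2.44,  0.15, 11.09]), array([-0.   ,  0.008, -0.001]))
stand_low 0.64 [0.53018983 0.24283093 0.012     ]
stand_round 0.94 [ 0.63036216 -0.04987633  0.012     ]
```

View pics/c5.png

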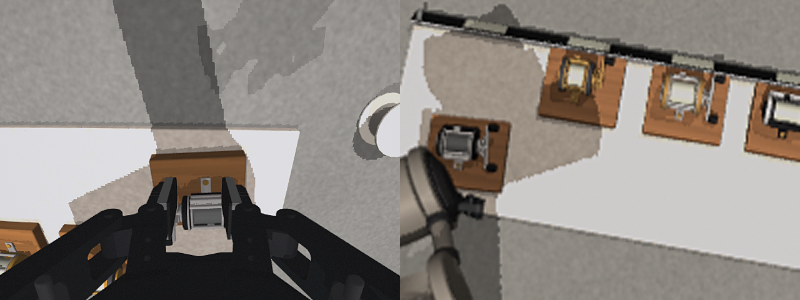

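The round base looks square at the rail; I will check its centring afterwards. In the wrist half, the low base's back edge runs from (150,157) to (246,152), centred on the tool and turned about 3° from it. I descend behind it.

>>> jog_arm --deltas '[{"ax":0,"ay":0.008,"az":-0.045,"x":2.4,"y":0.05,"z":4.0,"grip":3.0},{"ax":0,"ay":0.008,"az":-0.045,"x":2.4,"y":0.05,"z":8.0,"grip":3.0},{"ax":0,"ay":0.008,"az":-0.045,"x":2.4,"y":0.05,"z":11.1,"grip":3.0},{"ax":0,"ay":0.008,"az":-0.045,"x":2.4,"y":0.05,"z":11.1,"grip":3.0},{"ax":0,"ay":0.008,"az":-0.045,"x":2.4,"y":0.05,"z":11.1,"grip":3.0},{"ax":0,"ay":0.008,"az":-0.045,"x":2.4,"y":0.05,"z":11.1,"grip":3.0}]'

```text
time: 10.63
eef_pos: [0.4551, 0.2484, 0.0161]
orientation: [-179.5, 10.0, 178.3]
wrist_force: [-0.5, 0.8, 0.3]
finger_gap: 0.0301
grip_force: 0.0
```

```bash
python3 - <<'E'
from path import *
o=manip.get_obs(); print(np.round(o["joint_pos"],1),o["eef_pos"],o["orientation"])
print("target",base_from_rail(-.05,.225))
for r in path((.537,.244),-1.5,0,base_from_rail(-.050,.225),10,8): print(r)
E
```

```text
[ 22.9  32.1 109.6  -9.2  29.7 -57.7] [0.45510603 0.24835542 0.01614035] [-179.53199422    9.97677441  178.31851518]
target [0.65751287 0.23975767]
([-2.11, -0.21, 0.39], [-0.009, -0.0, -0.003])
([-3.81, -0.17, 0.69], [-0.007, -0.0, 0.005])
([-5.51, -0.12, 0.98], [-0.006, -0.0, 0.013])
([-7.2, -0.08, 1.28], [-0.004, -0.0, 0.022])
([-8.9, -0.04, 1.58], [-0.003, -0.0, 0.03])
([-10.6, 0.01, 1.88], [-0.001, -0.0, 0.038])
([-12.3, 0.03, 2.18], [-0.001, -0.0, 0.043])
([-14.0, 0.02, 2.48], [-0.001, -0.0, 0.043])
```

>>> jog_arm --deltas '[{"ax":0,"ay":0,"az":0,"x":-1.0,"y":-0.15,"z":0.18,"grip":3.0},{"ax":0,"ay":0,"az":0,"x":-1.6,"y":-0.2,"z":0.29,"grip":3.0},{"ax":0,"ay":0,"az":0,"x":-2.2,"y":-0.2,"z":0.4,"grip":3.0},{"ax":0,"ay":0,"az":0.002,"x":-3.0,"y":-0.19,"z":0.54,"grip":3.0},{"ax":0,"ay":0,"az":0.005,"x":-3.8,"y":-0.17,"z":0.69,"grip":3.0},{"ax":0,"ay":0,"az":0.009,"x":-4.6,"y":-0.15,"z":0.82,"grip":3.0},{"ax":0,"ay":0,"az":0.013,"x":-5.5,"y":-0.12,"z":0.98,"grip":3.0},{"ax":0,"ay":0,"az":0.017,"x":-6.3,"y":-0.1,"z":1.12,"grip":3.0},{"ax":0,"ay":0,"az":0.022,"x":-7.2,"y":-0.08,"z":1.28,"grip":3.0},{"ax":0,"ay":0,"az":0.026,"x":-8.0,"y":-0.06,"z":1.42,"grip":3.0},{"ax":0,"ay":0,"az":0.03,"x":-8.9,"y":-0.04,"z":1.58,"grip":3.0},{"ax":0,"ay":0,"az":0.03,"x":-8.9,"y":-0.04,"z":1.58,"grip":3.0}]'

```text
time: 11.63
eef_pos: [0.5476, 0.2462, 0.016]
orientation: [-179.9, 10.2, 176.6]
wrist_force: [-0.0, -0.3, 0.6]
finger_gap: 0.0302
grip_force: 0.0
```

```bash
python3 - <<'E'
from path import *
w=manip.camera("wrist"); t=manip.camera("top")
cv2.imwrite("pics/c6.png",np.hstack([cv2.resize(w,(400,300)),cv2.resize(t[160:310,200:400],(400,300),interpolation=cv2.INTER_CUBIC)]))
R,p=tool(); yaw=manip.get_obs()["orientation"][2]-180; a=np.radians(yaw); c=p[:2]+.0605*np.array([np.cos(a),np.sin(a)]); print(p,yaw,w2b(c)-[0,.225])
for r in path(c,yaw,0,base_from_rail(-.050,.225),10,6): print(r)
E
```

```text
[0.54592316 0.2460675  0.01558607] -3.354631801968708 [-0.10125874 -0.00098712]
([-0.01, -0.0, -0.04], [-0.002, 0.001, -0.0])
([-1.02, 0.03, 0.14], [-0.002, 0.001, 0.004])
([-2.03, 0.05, 0.32], [-0.001, 0.001, 0.007])
([-3.04, 0.08, 0.5], [-0.0, 0.001, 0.011])
([-4.05, 0.11, 0.68], [0.0, 0.001, 0.015])
([-5.06, 0.11, 0.85], [0.0, 0.001, 0.015])
```

View pics/c6.png

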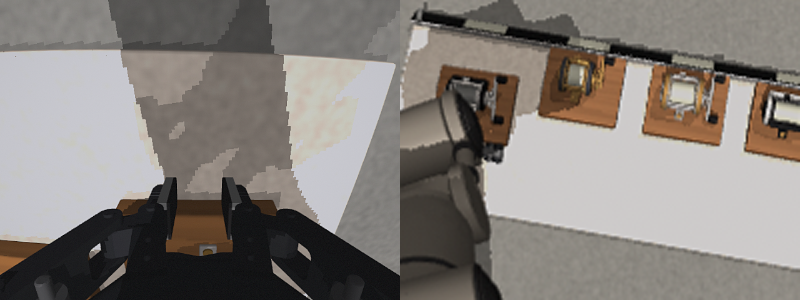

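The low base follows squarely. Its centre is about 3 mm to the right of the tool (edge columns 119–276, fingers at 203), so I add a small shift to +y.

>>> jog_arm --deltas '[{"ax":0,"ay":0,"az":0.002,"x":-0.5,"y":0.04,"z":0.08,"grip":3.0},{"ax":0,"ay":0,"az":0.004,"x":-1.0,"y":0.08,"z":0.16,"grip":3.0},{"ax":0,"ay":0,"az":0.006,"x":-1.5,"y":0.12,"z":0.25,"grip":3.0},{"ax":0,"ay":0,"az":0.008,"x":-2.0,"y":0.17,"z":0.33,"grip":3.0},{"ax":0,"ay":0,"az":0.01,"x":-2.5,"y":0.22,"z":0.42,"grip":3.0},{"ax":0,"ay":0,"az":0.012,"x":-3.0,"y":0.27,"z":0.5,"grip":3.0},{"ax":0,"ay":0,"az":0.014,"x":-3.5,"y":0.32,"z":0.59,"grip":3.0},{"ax":0,"ay":0,"az":0.015,"x":-4.0,"y":0.37,"z":0.68,"grip":3.0},{"ax":0,"ay":0,"az":0.015,"x":-4.3,"y":0.4,"z":0.73,"grip":3.0},{"ax":0,"ay":0,"az":0.015,"x":-4.6,"y":0.4,"z":0.78,"grip":3.0},{"ax":0,"ay":0,"az":0.015,"x":-4.8,"y":0.4,"z":0.81,"grip":3.0},{"ax":0,"ay":0,"az":0.015,"x":-4.9,"y":0.4,"z":0.83,"grip":3.0}]'

```text
time: 12.73
eef_pos: [0.595, 0.2472, 0.016]
orientation: [-180.0, 10.0, 175.8]
wrist_force: [-2.0, -1.0, -1.2]
finger_gap: 0.0304
grip_force: 0.9
```

>>> jog_arm --deltas '[{"ax":0,"ay":0,"az":0,"x":-0.1,"y":0,"z":0.02,"grip":3.0},{"ax":0,"ay":0,"az":0,"x":-0.2,"y":0,"z":0.03,"grip":3.0},{"ax":0,"ay":0,"az":0,"x":-0.3,"y":0,"z":0.05,"grip":3.0},{"ax":0,"ay":0,"az":0,"x":-0.4,"y":0,"z":0.07,"grip":3.0},{"ax":0,"ay":0,"az":0,"x":-0.5,"y":0,"z":0.09,"grip":3.0},{"ax":0,"ay":0,"az":0,"x":-0.5,"y":0,"z":0.09,"grip":3.0}]'

```text
time: 13.23
eef_pos: [0.6001, 0.2468, 0.016]
orientation: [-180.0, 10.0, 175.8]
wrist_force: [-0.7, 1.1, -1.8]
finger_gap: 0.0301
grip_force: 0.6
```

>>> jog_arm --deltas '[{"ax":0,"ay":0,"az":0,"x":-0.1,"y":0,"z":0.02,"grip":3.0},{"ax":0,"ay":0,"az":0,"x":-0.2,"y":0,"z":0.03,"grip":3.0},{"ax":0,"ay":0,"az":0,"x":-0.3,"y":0,"z":0.05,"grip":3.0},{"ax":0,"ay":0,"az":0,"x":-0.4,"y":0,"z":0.07,"grip":3.0},{"ax":0,"ay":0,"az":0,"x":-0.4,"y":0,"z":0.07,"grip":3.0}]'

```text
time: 13.65
eef_pos: [0.601, 0.2468, 0.0158]
orientation: [-179.9, 9.7, 175.8]
wrist_force: [-13.1, 1.2, 8.8]
finger_gap: 0.0299
grip_force: 6.8
```

Seated at 13 N. I back off and return to the viewing pose to check centring.

```bash
python3 - <<'E'
from h import *
print(delta([.579,.10,.36],ori(-4.5)))
E
```

```text
(array([ -4.67, -14.85, -34.1 ]), array([-0.001,  0.168,  0.005]))
```

>>> jog_arm --deltas '[{"ax":0,"ay":0,"az":0,"x":1.0,"y":0,"z":-0.17,"grip":3.0},{"ax":0,"ay":0,"az":0,"x":3.5,"y":0,"z":-0.6,"grip":3.0},{"ax":0,"ay":0,"az":0,"x":6.5,"y":0,"z":-2.0,"grip":3.0},{"ax":0,"ay":0,"az":0,"x":6.5,"y":0,"z":-6.0,"grip":3.0},{"ax":0,"ay":0,"az":0,"x":6.5,"y":0,"z":-10.0,"grip":3.0},{"ax":0,"ay":0,"az":0,"x":6.5,"y":0,"z":-14.0,"grip":3.0},{"ax":0,"ay":0.168,"az":0,"x":-4.7,"y":-14.8,"z":-34.1,"grip":3.0},{"ax":0,"ay":0.168,"az":0,"x":-4.7,"y":-14.8,"z":-34.1,"grip":3.0},{"ax":0,"ay":0.168,"az":0,"x":-4.7,"y":-14.8,"z":-34.1,"grip":3.0},{"ax":0,"ay":0.168,"az":0,"x":-4.7,"y":-14.8,"z":-34.1,"grip":3.0},{"ax":0,"ay":0.168,"az":0,"x":-4.7,"y":-14.8,"z":-34.1,"grip":3.0},{"ax":0,"ay":0.168,"az":0,"x":-4.7,"y":-14.8,"z":-34.1,"grip":3.0},{"ax":0,"ay":0.168,"az":0,"x":-4.7,"y":-14.8,"z":-34.1,"grip":3.0},{"ax":0,"ay":0.168,"az":0,"x":-4.7,"y":-14.8,"z":-34.1,"grip":3.0},{"ax":0,"ay":0.168,"az":0,"x":-4.7,"y":-14.8,"z":-34.1,"grip":3.0},{"ax":0,"ay":0.168,"az":0,"x":-4.7,"y":-14.8,"z":-34.1,"grip":3.0},{"ax":0,"ay":0.168,"az":0,"x":-4.7,"y":-14.8,"z":-34.1,"grip":3.0}]'

```text
time: 15.07
eef_pos: [0.5797, 0.1005, 0.3587]
orientation: [-180.0, 0.2, 175.8]
wrist_force: [0.0, -0.2, 0.8]
finger_gap: 0.03
grip_force: 0.0
```

```bash
python3 look.py pics/w7.png; python3 - <<'E'
import cv2
im=cv2.imread("pics/w7.png"); cv2.imwrite("pics/w7c.png",cv2.resize(im[180:310,30:530],(800,208),interpolation=cv2.INTER_CUBIC))
E
```

```text
[0.5797 0.1005 0.3587] [-179.98129611    0.23574925  175.83794981] 15.0667
place1 0.85 [104. 269.] [ 0.673  -0.2183  0.012 ]
place1 0.78 [208. 268.] [ 0.6821 -0.066   0.012 ]
place1 0.69 [317. 271.] [0.6972 0.0872 0.012 ]
place1 0.59 [424. 269.] [0.7055 0.2381 0.012 ]
stand_round 0.86 [208. 232.] [ 0.6296 -0.058   0.012 ]
stand_low 0.65 [423. 237.] [0.6588 0.2367 0.012 ]
stand_low 0.36 [107. 270.] [ 0.6749 -0.2152  0.012 ]
stand_narrow 0.72 [315. 236.] [0.6455 0.0889 0.012 ]
stand_narrow 0.33 [426. 240.] [0.6624 0.242  0.012 ]
stand_narrow 0.27 [320. 247.] [0.6626 0.0948 0.012 ]
stand_wide 0.82 [105. 232.] [ 0.6194 -0.2046  0.012 ]
5869.5 [[384.0, 203.0], [471.0, 203.0], [471.0, 275.0], [384.0, 275.0]] [[0.604, 0.181], [0.611, 0.295], [0.712, 0.299], [0.703, 0.179]]
5924.5 [[274.0, 274.0], [274.0, 200.0], [357.0, 200.0], [357.0, 274.0]] [[0.691, 0.03], [0.589, 0.04], [0.597, 0.147], [0.699, 0.142]]
5850.0 [[161.0, 200.0], [248.0, 200.0], [248.0, 272.0], [161.0, 272.0]] [[0.578, -0.107], [0.587, 0.007], [0.685, -0.005], [0.677, -0.126]]
3543.5 [[56.0, 197.0], [145.0, 197.0], [145.0, 270.0], [56.0, 270.0]] [[0.562, -0.251], [0.572, -0.128], [0.673, -0.148], [0.664, -0.28]]
```

View pics/w7c.png

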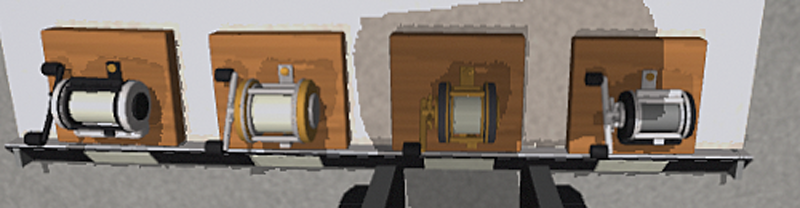

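The view shows all four bases against the rail and square. The low one may sit slightly to +y of its ticket (base 570–704, ticket about 590–660 in the crop), so I measure the tickets and base edges.

```bash
python3 - <<'E'
from h import *
im=cv2.imread("pics/w7.png"); g=cv2.cvtColor(im,cv2.COLOR_BGR2GRAY); P=manip.camera_params("wrist")
m=((g[276:284,30:530]>110).mean(0)>.4).astype(int); d=np.flatnonzero(np.diff(m)); print("ticket edges",d+30)
h=cv2.cvtColor(im,cv2.COLOR_BGR2HSV); b=cv2.inRange(h,(4,90,40),(24,255,255))
for r in (203,206,210,262,266):
    n=cv2.morphologyEx(b[r:r+1],cv2.MORPH_CLOSE,np.ones((1,41)))[0]>0; print(r,np.flatnonzero(np.diff(n.astype(int))))
def tick(px): return w2b(px2w("wrist",(px,280),.022,P)[:2]).round(4)
for px in (104,208,317,424): print(tick(px))
E
```

```text
ticket edges [ 42  84 125 187 229 294 337 404 445 446 447 490 494 496]
203 [ 55 467]
206 [ 56 471]
210 [ 56 471]
262 [ 65  75 122 415 462 464]
266 [ 65 415 457 464]
[ 0.0136 -0.2289]
[ 0.0122 -0.0767]
[0.0117 0.0762]
[0.012  0.2261]
```

```bash
python3 -c "
from plant import manip; print(manip.job_done())"
```

```text
the job is handed in; nothing more can be done
None
```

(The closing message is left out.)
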